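Press the food pusher into the slicer's feed slot and hold it on the interlock

ROBOT

A 6-joint arm with a two-finger parallel gripper is mounted at the origin on a cart in front of the work surface, level with it; the furniture and walls round the work are solid. World frame = base frame: x ahead of the robot, y to its left, z up, the work surface at z = 0. Lengths are in m, angles in degrees, forces in N, time in s.
With the tool pointing down it reaches from about 0.375 to 0.9 m from the base axis. Payload 3.1 kg.
Tool frame: the origin (TCP) lies midway between the tips of the shut fingers; the grasp point (between the pads) lies 19 mm behind it; z points along the fingers, y is the line along which they close (so a half turn about z gives the same grasp; the last joint's range is limited). The gripper opens to 87 mm and grips with 3 to 60 N. Pads are 19 mm wide; open, the fingers measure 117 mm over their backs; the gripper's body (75 mm by 190 mm) begins 51 mm behind the grasp point.
Start: joints at [57.439, 30.224, 82.088, -0, 67.689, -10.227], TCP at [0.237, 0.578, 0.223] pointing down, gripper open.
Joint ranges: [-176.69, 176.69], [-43.24, 126.21], [12.49, 139.97], [-82, 262], [0, 151.66], [-163.58, 163.58]. Speed limits (degrees/s): [159.86, 159.86, 180, 180, 180, 180].

INTERFACE

Orientations are given as a 3x3 rotation matrix whose columns are the frame's x, y, z axes.
In Python, from rig import bot, optics gives the robot as it stands (bot), with the cameras (optics).
- The arm moves only by the shell command python3 steer.py 'ROWS'. ROWS is rows parted by semicolons, their numbers by spaces, 1 to 20 of them, each of 7 numbers: dx, dy, dz in m, then a rotation vector rx, ry, rz in degrees, then the opening from 0.0 (shut) to 1.0 (fully open); each row is the pose to reach, as a shift and turn from the pose commanded when the command began, along the tool's axes at that moment; what a row does not reach only later rows make up. A row lasts 1/10 s, in which the tool goes at most 0.05 m and 8.59 degrees, less where a joint would pass 70% of its speed; a pose out of reach is approached as far as the arm can. The fingers move at their own pace and stop on an object; the grip force is fixed at half the most. Time passes only in rows, so rows that do not move let the fingers close. It prints the time, the measured TCP pose, the force, the opening and the grip force at its end.
- bot.read_state(): the state, without advancing time (a new reading comes with each control period).
- optics.capture(name): name is "side" or "top" or "wrist"; returns a dict with "color" (384x512x3 uint8, red, green, blue), "K" (3x3 intrinsics, pixels), "D" ([k1, k2, p1, p2, k3] as OpenCV has them; the pictures are not rectified), "view" (4x4, takes a point from world to camera coordinates); the wrist camera has in their place "mount" (4x4, takes a point from camera to tool coordinates, whose origin is the TCP and whose axes are the flange's). Camera axes: x right, y up, looking along -z (the intrinsics and any distortion apply to the point x, -y, -z); pixel columns grow to the right and rows downward; lengths in m; the calibration is good to about 2 mm. A picture is of the moment at which its call begins: read the wrist's pose just before it. There is no depth.
- bot.hand_in(): hands the job in; it is judged then, once.
The state is a dict: "time_s": time; "joint_positions": joint angles; "qvel": joint speeds; "tau": joint torques, N m; "position": TCP position; "tcp_rot": TCP orientation; "force": force on the tool from outside, world axes, zero at the start; "moment": the same for the moment, N m; "opening": opening from 0.0 (shut) to 1.0 (fully open); "grasp_force": force on a finger pad.
Only numpy, scipy, OpenCV 4.12 (cv2) and the standard library are available. Lean on these libraries where they do the work, as an engineer would, in place of code of your own. Each camera call takes 0.05 s, during which the arm holds its last target. There are 200 camera calls.

TASK

Get the vegetable slicer ready to run: slide the shutter on its top fully open by the green grip, then put the red-handled food pusher foot first, upright, through the feed slot this uncovers and press it down until its collar meets the rim of the slot. The interlock plate in the slot is sprung, so finish while still holding the pusher pressed home; do not let go. Leave the tin, the spice jar, the salt shaker and the mug where they stand.

Things in the scene. Friction and masses are not known exactly. Their poses are not given: they have to be found in the camera images.
- slicer: White and grey vegetable slicer, fixed, 150 x 172 x 98 mm, on a wooden stove cover (top at z = 16 mm), turned up to 20 degrees, left or right of the pusher. Origin: under its middle, on the cover. x to its back (vents), away from outlet flap and dial; y to its left; z up. Two steel guides run along y, inner faces 31 mm either side of the slot's middle, 8.5 mm above the rim.
- slot_mouth (a point): Centre of the slot's mouth at its rim (95 mm above the cover), in the right half of the top. Axes as the slicer's. The slot is 48 mm along x and 26 mm along y, that is 2 mm more than the pusher's blade each way, slightly chamfered, straight down. 45 mm below the rim is the sprung orange interlock plate.
- shutter (a joint): Travel of the aluminium shutter plate along the slicer's +y (m): 0 closed over the slot, 0.050 fully open at its stop. It starts closed or up to 12 mm open; stays where it is left; about 1.5 N of friction.
- shutter_tab (a point): Centre of the top face of the green grip on the shutter; moves with it; axes as the slicer's. Grip: block 36 mm (x) by 14 mm (y), 20 mm tall, on the 4 mm shutter plate. At a travel q it is 47 mm + q from the slot's middle along +y, and 24.5 mm above the rim.
- interlock (a joint): How far the orange interlock plate in the slot is pressed down (m): 0 up, stop at 0.013. Spring 2.7 N at the start of travel, 8 N when pressed; it comes back up if the pusher is let go. With the pusher's collar on the rim it reads about 0.011.
- pusher: Food pusher, loose, 0.08 to 0.17 kg, 102 mm tall, standing on its foot on the cover. Origin: centre of the foot's underside; z up, x along its width, y across. White blade 46 (x) x 24 (y) mm up to 56 mm, its lowest 6 mm only 42 x 20; red collar 52 x 32 mm from 56 to 62 mm; red handle 38 (x) x 24 (y) mm from 62 to 102 mm. Same both ways round.
- pusher_grip (a point): Point in the middle of the pusher's handle, 84 mm above its foot, to be gripped across its 24 mm thickness (along the pusher's y). Mind the wrist: the microwave above has its front at x = 0.60 m from z = 0.44 m up, and its upright bar handle (x 0.55 to 0.60, y -0.35, z 0.50 to 0.80) stands out towards the robot.
- tuna_tin: Flat round tin, 86 mm across, 40 mm tall, on the counter left of the range. Origin: centre of its underside. Leave alone.
- spice_jar: Spice jar with a mustard-yellow cap, 42 mm across, 96 mm tall, standing behind the pusher. Origin: centre of its underside. Leave alone.
- mug: White mug, 92 mm across, 95 mm tall, on the counter right of the range. Origin: centre of its underside. Leave alone.
- shaker: Glass salt shaker with a grey cap, 44 mm across, 90 mm tall, standing behind the pusher. Origin: centre of its underside. Leave alone.

How it is judged:
By the outcome, as a careful person would: the job done as asked, in the order asked, and still so for the second after the job is handed in, while the arm keeps its last pose, push and grip.
It also fails if it takes over 61 s, if anything falls off the work surface, if the arm or the gripper's body presses on something with over 40 N, if the wrist force passes 120 N, or if a joint passes its speed limit or range.

## Working session

There is one attempt and no reset: what is moved stays moved. The work goes in short steps, Python scripts to look and compute and a shell command to move; the robot and the scene stay as the last step left them, time stands still between calls to the robot, and variables do not carry over. Pictures are saved under pics/ and viewed, at most 10 in all, crops included, and the job is handed in when it is done.

```bash
ls; mkdir -p pics; python3 - <<'E'
from rig import bot, optics
import cv2,numpy as np
s=bot.read_state();print({k:np.round(v,3).tolist() for k,v in s.items()})
a=[]
for n in("side","top"):
    c=optics.capture(n);a.append(c["color"]);print(n,c["K"],c["D"],np.round(c["view"],4).tolist())
    cv2.imwrite(f"pics/{n}0.png",c["color"][:,:,::-1])
w=optics.capture("wrist");print(w.keys(),w["K"],w["D"],w["mount"])
E
```

```text
pics
rig.py
steer.py
{'time_s': 0.0, 'joint_positions': [57.439, 30.278, 82.158, -0.0, 67.689, -10.228], 'qvel': [-0.112, 0.075, -0.05, -0.029, -0.029, -0.053], 'tau': [-0.0, -44.003, -17.66, 0.063, 0.058, -0.0], 'position': [0.237, 0.577, 0.222], 'tcp_rot': [[-0.925, 0.38, -0.001], [0.38, 0.925, -0.002], [0.0, -0.002, -1.0]], 'force': [-0.39, -0.645, -0.235], 'moment': [-0.024, -0.012, -0.014], 'grasp_force': 0.0, 'opening': 0.999}
side [[420.76085835   0.         252.91762531]
 [  0.         420.76085835 190.6791187 ]
 [  0.           0.           1.        ]] [-0.12040727  0.          0.          0.          0.        ] [[-0.9569, -0.2905, 0.0031, 0.4938], [0.1194, -0.3835, 0.9158, -0.1647], [-0.2648, 0.8767, 0.4017, -1.6454], [0.0, 0.0, 0.0, 1.0]]
top [[372.76380305   0.         248.63778699]
 [  0.         372.76380305 193.26428078]
 [  0.           0.           1.        ]] [-0.04880282  0.          0.          0.          0.        ] [[0.012, -0.9999, -0.0048, -0.022], [0.9811, 0.0108, 0.1934, -0.5549], [-0.1934, -0.007, 0.9811, -1.1988], [0.0, 0.0, 0.0, 1.0]]
dict_keys(['color', 'K', 'D', 'mount']) [[325.66083316   0.         250.74096831]
 [  0.         325.66083316 193.5704547 ]
 [  0.           0.           1.        ]] [-0.07994935  0.          0.          0.          0.        ] [[ 1.01487363e-03  9.59033349e-01  2.83291380e-01  7.80023903e-02]
 [ 9.99998964e-01 -1.26249387e-03  6.91518201e-04  5.36623397e-04]
 [ 1.02084265e-03  2.83290385e-01 -9.59033636e-01 -1.61462614e-01]
 [ 0.00000000e+00  0.00000000e+00  0.00000000e+00  1.00000000e+00]]
```

View pics/top0.png

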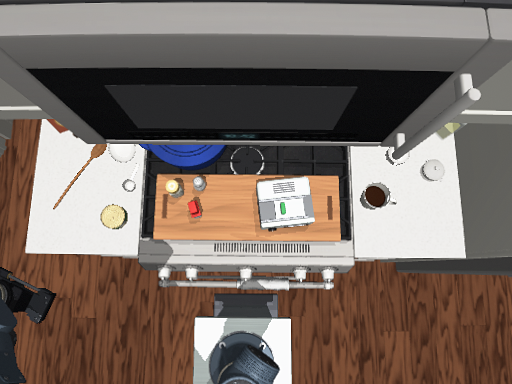

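View pics/side0.png

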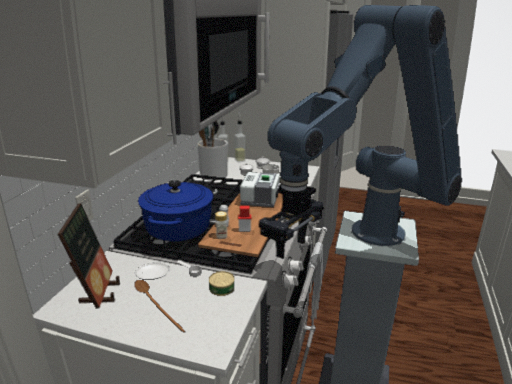

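The top view shows the slicer at about (285,203) with the green grip at (283,208). The pusher's red handle is at (194,207), with the yellow-capped jar at (173,186) and the shaker at (199,183) behind it. In the side view the grip is at (265,178) and the red handle at (245,212).

```bash
cat > h.py <<'E'
from rig import bot, optics
import cv2,numpy as np
def snap(n,save=None):
    s=bot.read_state();c=optics.capture(n)
    if n=="wrist":
        T=np.eye(4);T[:3,:3]=s["tcp_rot"];T[:3,3]=s["position"];C=T@c["mount"]
    else: C=np.linalg.inv(c["view"])
    c["C"]=C
    if save: cv2.imwrite(f"pics/{save}.png",c["color"][:,:,::-1])
    return c
def rays(c,uv):
    p=cv2.undistortPoints(np.float64(uv).reshape(-1,1,2),c["K"],np.float64(c["D"])).reshape(-1,2)
    d=np.c_[p[:,0],-p[:,1],-np.ones(len(p))]@c["C"][:3,:3].T
    return c["C"][:3,3],d
def plane(c,uv,z):
    o,d=rays(c,uv);return o+d*((z-o[2])/d[:,2])[:,None]
def tri(obs):
    A=np.zeros((3,3));b=np.zeros(3)
    for c,uv in obs:
        o,d=rays(c,[uv]);d=d[0]/np.linalg.norm(d[0]);P=np.eye(3)-np.outer(d,d);A+=P;b+=P@o
    x=np.linalg.solve(A,b);e=[]
    for c,uv in obs:
        o,d=rays(c,[uv]);d=d[0]/np.linalg.norm(d[0]);e.append(np.linalg.norm((np.eye(3)-np.outer(d,d))@(x-o)))
    return x,max(e)
def blobs(c,col,amin=8):
    h=cv2.cvtColor(c["color"],cv2.COLOR_RGB2HSV)
    if col=="green": m=cv2.inRange(h,(50,120,60),(80,255,255))
    if col=="red": m=cv2.inRange(h,(0,170,70),(4,255,255))|cv2.inRange(h,(174,150,70),(180,255,255))
    k=cv2.findContours(m,cv2.RETR_EXTERNAL,cv2.CHAIN_APPROX_NONE)[0]
    return sorted([q for q in k if cv2.contourArea(q)>amin],key=cv2.contourArea)[::-1],m
def cen(q):
    m=cv2.moments(q);return m["m10"]/m["m00"],m["m01"]/m["m00"]
E
python3 - <<'E'
from h import *
t=snap("top");s=snap("side")
for col in("green","red"):
    for c in(t,s):
        for q in blobs(c,col)[0][:3]: print(col,np.round(cen(q),1),cv2.contourArea(q))
    q=[cen(blobs(c,col)[0][0]) for c in(t,s)]
    print(tri([(t,q[0]),(s,q[1])]),plane(t,[q[0]],.13))
print(plane(t,[(257,185),(307,179),(314,221),(262,226)],.11),plane(t,[(173,186),(199,183)],.11))
E
```

```text
green [282.7 208. ] 29.0Traceback (most recent call last):
  File "<stdin>", line 6, in <module>
IndexError: list index out of range
```

```bash
python3 - <<'E'
from h import *
t=snap("top")
for col in("green","red"):
    for q in blobs(t,col)[0][:3]: print(col,np.round(cen(q),1),cv2.contourArea(q),plane(t,[cen(q)],.125).round(3))
print(plane(t,[(257,185),(307,179),(314,221),(262,226)],.11).round(3),plane(t,[(173,186),(199,183)],.11).round(3))
E
```

```text
green [282.7 208. ] 29.0 [[ 0.495 -0.124  0.125]]
red [193.8 208.5] 126.5 [[0.49  0.156 0.125]]
[[ 0.572 -0.043  0.11 ]
 [ 0.593 -0.204  0.11 ]
 [ 0.457 -0.224  0.11 ]
 [ 0.439 -0.059  0.11 ]] [[0.565 0.229 0.11 ]
 [0.576 0.145 0.11 ]]
```

```bash
python3 steer.py '-.366 -.305 -.03 0 0 -29 1;-.366 -.305 -.03 0 0 -29 1;-.366 -.305 -.03 0 0 -29 1;-.366 -.305 -.03 0 0 -29 1;-.366 -.305 -.03 0 0 -29 1;-.366 -.305 -.03 0 0 -29 1;-.366 -.305 -.03 0 0 -29 1;-.366 -.305 -.03 0 0 -29 1;-.366 -.305 -.03 0 0 -29 1;-.366 -.305 -.03 0 0 -29 1;-.366 -.305 -.03 0 0 -29 1;-.366 -.305 -.03 0 0 -29 1'
python3 - <<'E'
from h import *
s=bot.read_state();print(s["time_s"],np.round(s["position"],4),np.round(s["tcp_rot"],3).tolist())
c=snap("wrist","w1")
for q in blobs(c,"red")[0][:3]: print(np.round(cen(q),1),cv2.contourArea(q),cv2.boundingRect(q))
import pickle;pickle.dump({k:c[k] for k in("color","K","D","C")},open("w1.pkl","wb"))
E
```

```text
time_s: 1.5
position: [0.4601, 0.1565, 0.2525]
tcp_rot: [[-0.994, -0.114, -0.001], [-0.114, 0.994, 0.001], [0.0, 0.001, -1.0]]
force: [0.2, 0.5, 0.2]
opening: 1.001
grasp_force: 0.0
1.5 [0.4601 0.1565 0.2525] [[-0.994, -0.114, -0.001], [-0.114, 0.994, 0.001], [0.0, 0.001, -1.0]]
[252.4 213.8] 1246.5 (235, 188, 35, 54)
```

View pics/w1.png

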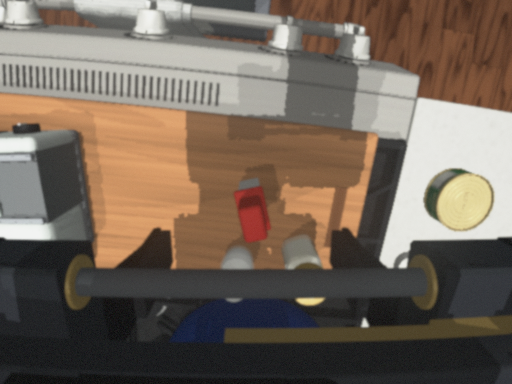

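The wrist view shows the pusher's red handle at (252,214), nearly aligned with the image's vertical axis. The jar and shaker are at (302,270) and (237,265). Next I look at the slicer.

```bash
python3 steer.py '.048 -.243 0 0 0 0 1;.048 -.243 0 0 0 0 1;.048 -.243 0 0 0 0 1;.048 -.243 0 0 0 0 1;.048 -.243 0 0 0 0 1;.048 -.243 0 0 0 0 1;.048 -.243 0 0 0 0 1'
cat > sv.py <<'E'
from h import *
import pickle,sys
n=sys.argv[1]
c=snap("wrist",n)
for col in("green","red"):
    for q in blobs(c,col)[0][:3]: print(col,np.round(cen(q),1),cv2.contourArea(q),cv2.minAreaRect(q))
pickle.dump({k:c[k] for k in("color","K","D","C")},open(n+".pkl","wb"))
E
python3 sv.py w2;  python3 steer.py '-.03 -.06 0 0 0 0 1;-.03 -.06 0 0 0 0 1;-.03 -.06 0 0 0 0 1'; python3 sv.py w3
python3 -c "
import cv2,numpy as np
a=cv2.imread('pics/w2.png')[60:260,110:410];b=cv2.imread('pics/w3.png')[60:260,110:410]
cv2.imwrite('pics/w23.png',cv2.resize(np.vstack([a,b]),None,fx=1.5*4/3*.75,fy=1.5,interpolation=2) )"
```

```text
time_s: 2.25
position: [0.4403, -0.0894, 0.2524]
tcp_rot: [[-0.993, -0.115, -0.001], [-0.115, 0.993, 0.001], [0.001, 0.001, -1.0]]
force: [-0.2, -0.3, -0.4]
opening: 0.998
grasp_force: 0.0
green [208.1 235.4] 51.0 ((207.5, 235.0), (6.0, 11.0), 90.0)
red [455.9 233.6] 195.5 ((455.2830505371094, 233.09536743164062), (11.204944610595703, 24.850568771362305), 86.8201675415039)
time_s: 2.6
position: [0.4794, -0.1459, 0.2526]
tcp_rot: [[-0.993, -0.118, 0.001], [-0.118, 0.993, -0.001], [-0.001, -0.001, -1.0]]
force: [-0.6, 0.3, -0.2]
opening: 0.999
grasp_force: 0.0
green [271.5 198.6] 81.0 ((271.0000305175781, 198.00001525878906), (8.485280990600586, 15.55634880065918), 45.0)
red [503.6 220.2] 455.5 ((503.5, 220.0), (34.0, 15.0), 90.0)
```

View pics/w23.png

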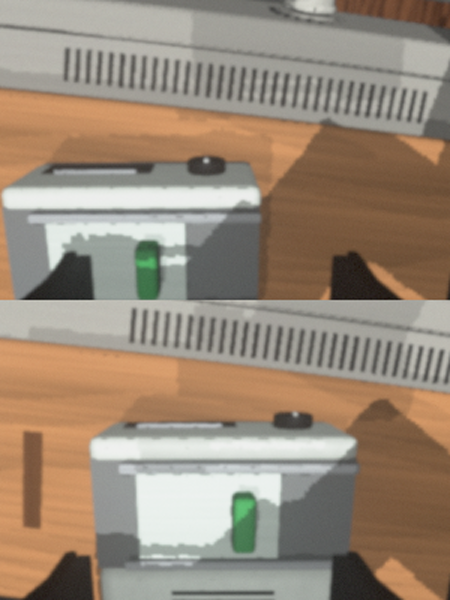

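The wrist views show the slicer almost square to the tool. The green grip is near (272,205) in the second view, with the steel guide edges running horizontally in front of and behind it. The green mask has to tolerate the shadow.

```bash
python3 - <<'E'
from h import *
import pickle
cs=[pickle.load(open(n+".pkl","rb")) for n in("w2","w3")]
for c in cs:
    h=cv2.cvtColor(c["color"],cv2.COLOR_RGB2HSV)
    m=cv2.inRange(h,(50,110,25),(85,255,255))
    q=max(cv2.findContours(m,0,2)[0],key=cv2.contourArea)
    print("green",cen(q),cv2.boundingRect(q),cv2.minAreaRect(q)); x,y,w,hh=cv2.boundingRect(q)
    c["q"]=q
    print(h[y-2:y+hh+2,x+w//2].tolist())
    g=cv2.cvtColor(c["color"],cv2.COLOR_RGB2GRAY)
    L=cv2.createLineSegmentDetector().detect(g)[0][:,0]
    for l in L:
        if np.hypot(l[2]-l[0],l[3]-l[1])>35 and 130<l[1]<300 and 100<l[0]<420:
            P=plane(c,l.reshape(2,2),.111); v=P[1]-P[0]
            print(l.round(1),P[:,:2].round(4).tolist(),round(np.degrees(np.arctan2(v[1],v[0]))%180,1))
E
```

```text
green (207.8175084175084, 243.67676767676767) (201, 230, 14, 28) ((207.5, 243.5), (27.0, 13.0), 90.0)
[[66, 107, 110], [66, 108, 116], [67, 107, 119], [66, 111, 124], [67, 115, 133], [66, 122, 151], [66, 127, 168], [66, 130, 179], [66, 132, 178], [66, 129, 164], [67, 122, 138], [67, 113, 122], [66, 111, 117], [66, 108, 120], [66, 111, 117], [66, 111, 117], [67, 114, 116], [66, 113, 115], [66, 114, 116], [66, 117, 113], [66, 113, 115], [67, 119, 114], [66, 117, 113], [66, 119, 114], [66, 120, 113], [66, 118, 115], [67, 115, 115], [66, 119, 114], [66, 121, 112], [66, 115, 113], [66, 109, 115], [67, 81, 116]]
[131.8 254.3 155.8 225.6] [[0.5314, -0.2027], [0.496, -0.1784]] 145.5
[114.4 198.7 253.1 197.9] [[0.4724, -0.2207], [0.4557, -0.0846]] 97.0
[199.4 172.  146.9 172.4] [[0.436, -0.1386], [0.4421, -0.1889]] 97.0
[360.6 245.4 388.2 267.8] [[0.4937, 0.0313], [0.5163, 0.0669]] 57.6
[329.9 268.1 330.6 231.8] [[0.523, 0.0045], [0.4823, -0.0026]] 9.9
[171.9 268.2 329.4 268.4] [[0.5423, -0.1602], [0.5234, 0.0041]] 96.6
[344.4 297.3 234.4 297.8] [[0.5567, 0.0274], [0.5703, -0.0914]] 96.5
[283
[... 3077 characters left out ...]
6.7
[137.9 149.3 136.5 211.8] [[0.4605, -0.2552], [0.5235, -0.2552]] 180.0
[124.9 210.6 124.9 148.1] [[0.5236, -0.2669], [0.4607, -0.2676]] 0.6
[245.6 241.  179.3 238.7] [[0.5416, -0.1435], [0.5473, -0.2108]] 94.9
[203.1 145.  254.4 144.8] [[0.4494, -0.194], [0.4437, -0.1465]] 96.9
[328.2 233.5 243.1 235.3] [[0.5236, -0.0614], [0.5356, -0.1467]] 98.0
[346.9 297.1 409.4 296.2] [[0.5954, -0.0263], [0.5876, 0.0437]] 96.3
[326.9 239.3 246.9 240. ] [[0.5301, -0.0615], [0.5403, -0.1424]] 97.2
[181.9 269.6  81.9 270. ] [[0.5825, -0.2063], [0.5978, -0.3144]] 98.0
[156.9 144.6 109.4 141.6] [[0.454, -0.2373], [0.4561, -0.2827]] 92.7
[264.4 270.5 225.6 271.5] [[0.5728, -0.1201], [0.5789, -0.1604]] 98.6
```

```bash
python3 - <<'E'
from h import *
import pickle
yaw=np.radians(6.8);X=np.array([np.cos(yaw),np.sin(yaw)]);Y=np.array([-X[1],X[0]])
cs=[pickle.load(open(n+".pkl","rb")) for n in("w2","w3")]
ob=[[],[]]
for c in cs:
    h=cv2.cvtColor(c["color"],cv2.COLOR_RGB2HSV)
    m=cv2.inRange(h,(55,65,25),(80,255,255))
    q=max(cv2.findContours(m,0,2)[0],key=cv2.contourArea)
    x,y,w,hh=cv2.boundingRect(q);print(x,y,w,hh)
    for r in range(y,y+hh,3):
        k=np.nonzero(m[r,x:x+w])[0]+x;print(r,k.min(),k.max(),end=' | ')
    print()
    for i,r in enumerate((y+hh*.6,y+hh-4)):
        k=np.nonzero(m[int(r),x:x+w])[0]+x
        P=plane(c,[(k.min()-.5,int(r)),(k.max()+.5,int(r))],.1355)[:,:2];print("edges Y",P@Y)
    b=plane(c,[(x+w/2,y+hh-.5)],.1355)[0,:2];print("back edge X",b@X,"bottom rows",y+hh)
    f=plane(c,[(x+w/2,y-.5)],.1155)[0,:2];print("front base X",f@X)
    c["u"]=(x+w/2,y+hh-.5)
print(tri([(c,c["u"]) for c in cs]))
c=cs[1]
for v in(165,169.2,231.5,234.5,240): print(v,(plane(c,[(265,v)],.1195)[0,:2]@X).round(4))
print((plane(c,[(201,205),(295.7,205)],.1155)[:,:2]@Y).round(4))
E
python3 -c "
import cv2,numpy as np
b=cv2.imread('pics/w3.png')[140:280,160:345]
cv2.imwrite('pics/w3c.png',cv2.resize(b,None,fx=4,fy=4,interpolation=cv2.INTER_CUBIC) )"
```

```text
200 221 16 39
221 207 212 | 224 203 214 | 227 201 213 | 230 201 214 | 233 200 214 | 236 200 215 | 239 201 215 | 242 201 215 | 245 201 215 | 248 202 215 | 251 202 215 | 254 202 215 | 257 202 214 | 
edges Y [-0.18753794 -0.17344651]
edges Y [-0.1872108  -0.17484326]
back edge X 0.49620292174157454 bottom rows 260
front base X 0.4641801034413958
265 189 16 39
189 268 276 | 192 266 278 | 195 266 280 | 198 265 279 | 201 265 279 | 204 266 279 | 207 266 279 | 210 266 279 | 213 266 279 | 216 266 279 | 219 265 278 | 222 266 278 | 225 266 278 | 
edges Y [-0.18798078 -0.17526912]
edges Y [-0.18782157 -0.17588031]
back edge X 0.49583863535745704 bottom rows 228
front base X 0.46413409326358346
(array([ 0.51312661, -0.12104939,  0.13727157]), np.float64(8.002694183166463e-05))
165 0.4406
169.2 0.4445
231.5 0.5067
234.5 0.5099
240 0.5157
[-0.2495 -0.1579]
```

View pics/w3c.png

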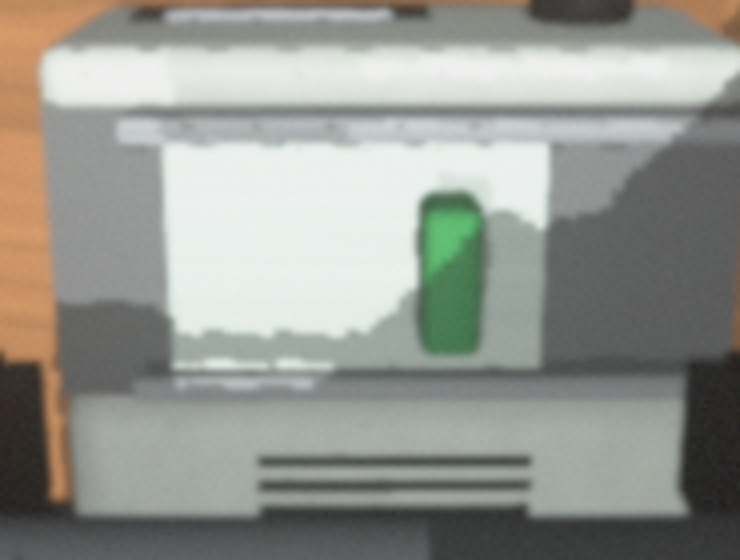

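The crop shows the shutter plate between the guides, about (200–296, 176–231) in full-picture pixels. The green grip is at about (265–281, 189–228) and square to the tool. Two views put its top at 0.137 m, against 0.1355 m in the text. Grip it now.

```bash
python3 steer.py '-.02 .02 .04 0 0 0 .6;-.02 .02 .08 0 0 0 .6;-.02 .02 .11 0 0 0 .6;-.02 .02 .125 0 0 0 .6;-.02 .02 .131 0 0 0 .6;-.02 .02 .131 0 0 0 .6;-.02 .02 .131 0 0 0 0;-.02 .02 .131 0 0 0 0;-.02 .02 .131 0 0 0 0;-.02 .02 .131 0 0 0 0;-.02 .02 .131 0 0 0 0'
```

```text
time_s: 3.75
position: [0.4951, -0.1241, 0.1219]
tcp_rot: [[-0.993, -0.116, 0.001], [-0.116, 0.993, -0.0], [-0.001, -0.0, -1.0]]
force: [-0.0, -0.7, 0.4]
opening: 0.233
grasp_force: 0.0
```

```bash
python3 steer.py '0 0 0 0 0 0 0;0 0 0 0 0 0 0;0 0 0 0 0 0 0;0 .008 0 0 0 0 0;0 .018 0 0 0 0 0;0 .028 0 0 0 0 0;0 .036 0 0 0 0 0;0 .036 0 0 0 0 0'
```

```text
time_s: 4.55
position: [0.4905, -0.0862, 0.1217]
tcp_rot: [[-0.993, -0.117, -0.0], [-0.117, 0.993, 0.001], [0.0, 0.001, -1.0]]
force: [-0.9, 1.3, 6.1]
opening: 0.157
grasp_force: 30.0
```

```bash
python3 steer.py '0 .004 0 0 0 0 0;0 .004 0 0 0 0 0'; python3 steer.py '0 .004 0 0 0 0 0;0 .004 0 0 0 0 0'; python3 steer.py '0 .003 0 0 0 0 0;0 .003 0 0 0 0 0'
```

```text
time_s: 4.75
position: [0.4901, -0.0834, 0.1217]
tcp_rot: [[-0.993, -0.116, -0.0], [-0.116, 0.993, 0.001], [0.0, 0.001, -1.0]]
force: [-1.2, 0.6, 6.3]
opening: 0.159
grasp_force: 30.0
time_s: 4.95
position: [0.4897, -0.0798, 0.1217]
tcp_rot: [[-0.993, -0.116, -0.0], [-0.116, 0.993, 0.0], [0.0, 0.0, -1.0]]
force: [-1.7, 0.4, 5.7]
opening: 0.159
grasp_force: 30.0
time_s: 5.15
position: [0.4893, -0.077, 0.1217]
tcp_rot: [[-0.993, -0.116, -0.0], [-0.116, 0.993, 0.0], [0.0, 0.0, -1.0]]
force: [-2.3, -0.8, 4.6]
opening: 0.155
grasp_force: 30.0
```

```bash
python3 steer.py '0 .003 0 0 0 0 0;0 .003 0 0 0 0 0'; python3 steer.py '0 .003 0 0 0 0 0;0 .003 0 0 0 0 0'
```

```text
time_s: 5.35
position: [0.4891, -0.0748, 0.1217]
tcp_rot: [[-0.993, -0.117, -0.0], [-0.117, 0.993, -0.001], [0.0, -0.001, -1.0]]
force: [-1.7, -4.1, 5.7]
opening: 0.154
grasp_force: 30.0
time_s: 5.55
position: [0.4892, -0.0747, 0.1217]
tcp_rot: [[-0.993, -0.119, 0.0], [-0.119, 0.993, -0.006], [0.0, -0.006, -1.0]]
force: [-3.9, -12.4, 3.6]
opening: 0.152
grasp_force: 30.0
```

```bash
python3 steer.py '0 -.004 0 0 0 0 .5;0 -.004 0 0 0 0 .5;0 -.004 0 0 0 0 .5;0 -.004 0 0 0 0 .5;0 -.004 -.02 0 0 0 .8;0 -.004 -.05 0 0 0 .9;.01 -.03 -.09 0 0 0 1;.02 -.07 -.115 0 0 0 1;.02 -.09 -.115 0 0 0 1;.02 -.09 -.115 0 0 0 1;.02 -.09 -.115 0 0 0 1'; python3 sv.py w4;python3 steer.py '.01 -.03 0 0 0 0 1;.01 -.03 0 0 0 0 1;.01 -.03 0 0 0 0 1'; python3 sv.py w5
python3 -c "
import cv2,numpy as np
b=np.vstack([cv2.imread('pics/%s.png'%n)[140:280,160:345] for n in('w4','w5')])
cv2.imwrite('pics/w45.png',cv2.resize(b,None,fx=2.1,fy=2.1,interpolation=cv2.INTER_CUBIC) )"
```

```text
time_s: 6.65
position: [0.4788, -0.1623, 0.2361]
tcp_rot: [[-0.993, -0.115, -0.001], [-0.115, 0.993, 0.002], [0.001, 0.002, -1.0]]
force: [-0.3, -0.3, 0.5]
opening: 0.98
grasp_force: 0.0
time_s: 7.0
position: [0.4724, -0.1927, 0.2358]
tcp_rot: [[-0.993, -0.116, -0.002], [-0.116, 0.993, 0.002], [0.001, 0.002, -1.0]]
force: [0.1, 0.3, 0.2]
opening: 1.004
grasp_force: 0.0
green [379.9 230.5] 271.5 ((379.49993896484375, 229.49998474121094), (11.030865669250488, 33.65828323364258), 8.130102157592773)
```

View pics/w45.png

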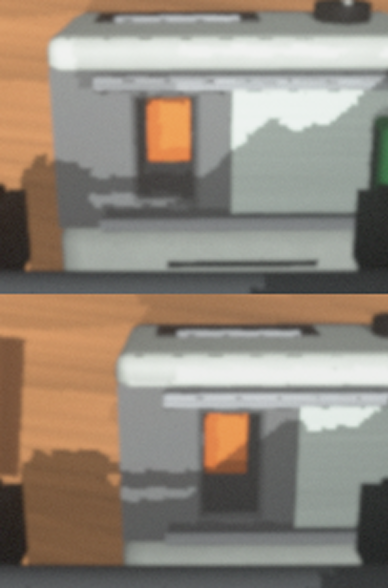

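The shutter is fully open, with the orange plate visible in the slot. The slot outline is about u 225–253, v 186–235 in the first view and u 255–284, v 195–245 in the second. I refine it from image profiles.

```bash
cat > slot.py <<'E'
from h import *
import pickle
yaw=np.radians(6.8);X=np.array([np.cos(yaw),np.sin(yaw)]);Y=np.array([-X[1],X[0]])
cs=[pickle.load(open(n+".pkl","rb")) for n in("w4","w5")]
boxes=[(225,186,253,235),(255,195,284,245)]
for c,b in zip(cs,boxes):
    g=cv2.GaussianBlur(cv2.cvtColor(c["color"],cv2.COLOR_RGB2GRAY),(3,3),0).astype(float)
    um,vm=(b[0]+b[2])//2,(b[1]+b[3])//2
    def edge(p,i0,s,w=5):  # strongest gradient near i0, parabola
        d=np.gradient(p)*s;k=np.arange(i0-w,i0+w+1);j=k[np.argmax(d[k])]
        a,bb,cc=d[j-1],d[j],d[j+1];return j+.5*(a-cc)/(a-2*bb+cc+1e-9)
    row=g[b[3]-16:b[3]-6].mean(0); col=g[:,um-6:um+7].mean(1)
    L=edge(row,b[0],-1);R=edge(row,b[2],1);B=edge(col,b[3],1);
    T=edge(np.abs(np.gradient(col)).cumsum(),b[1],1,4)
    print("px",np.round([L,R,T,B],1), "col",col[b[1]-6:b[1]+6].round(),col[b[3]-6:b[3]+7].round())
    v=b[3]-11
    print(" Y",(plane(c,[(L,v),(R,v)],.111)[:,:2]@Y).round(4)," X",(plane(c,[(um,T),(um,B)],.111)[:,:2]@X).round(4))
    c["cor"]=[(L,B),(R,B),(L,T),(R,T)]
for i in range(4): print(tri([(c,c["cor"][i]) for c in cs]))
P=np.mean([plane(c,c["cor"],.111) for c in cs],0);print(P.round(4),P.mean(0))
p=P.mean(0)[:2];print("slot X,Y",p@X,p@Y)
E
python3 slot.py
```

```text
px [224.4 252.7 182.3 233.6] col [180. 177. 166. 149. 134. 126. 125. 133. 148. 163. 171. 174.] [ 68.  70.  74.  79.  88. 102. 112. 114. 110. 100.  90.  83.  81.]
 Y [-0.2422 -0.2156]  X [0.4521 0.5025]
px [254.1 283.  193.3 243.7] col [195. 195. 193. 191. 180. 158. 136. 130. 141. 156. 165. 169.] [61. 60. 61. 63. 68. 74. 80. 84. 86. 84. 79. 75. 75.]
 Y [-0.2435 -0.2159]  X [0.4526 0.5031]
(array([ 0.53140804, -0.18161749,  0.1034551 ]), np.float64(0.0003751268962549105))
(array([ 0.52458649, -0.15462648,  0.11156428]), np.float64(0.0002559944787540893))
(array([ 0.48341753, -0.18716995,  0.09080635]), np.float64(0.0006461563791998925))
(array([ 0.47806621, -0.16014777,  0.09873501]), np.float64(0.00048500145701217814))
[[ 0.528  -0.1817  0.111 ]
 [ 0.5248 -0.1546  0.111 ]
 [ 0.4778 -0.1871  0.111 ]
 [ 0.4748 -0.1612  0.111 ]] [ 0.50136805 -0.17115432  0.111     ]
slot X,Y 0.47757583136610093 -0.2293143080681521
```

```bash
python3 steer.py '-.028 .32 0 0 0 0 1;-.028 .32 0 0 0 0 1;-.028 .32 0 0 0 0 1;-.028 .32 0 0 0 0 1;-.028 .32 0 0 0 0 1;-.028 .32 0 0 0 0 1;-.028 .32 0 0 0 0 1;-.028 .32 0 0 0 0 1;-.028 .32 0 0 0 0 1'; python3 sv.py w6;python3 steer.py '-.01 .03 .02 0 0 0 1;-.01 .03 .02 0 0 0 1;-.01 .03 .02 0 0 0 1'; python3 sv.py w7
python3 -c "
import cv2,numpy as np
b=np.vstack([cv2.imread('pics/%s.png'%n)[140:280,160:345] for n in('w6','w7')])
cv2.imwrite('pics/w67.png',cv2.resize(b,None,fx=2.1,fy=2.1,interpolation=cv2.INTER_CUBIC) )"
```

```text
time_s: 7.95
position: [0.4628, 0.1279, 0.2363]
tcp_rot: [[-0.993, -0.119, -0.001], [-0.119, 0.993, -0.0], [0.001, -0.0, -1.0]]
force: [-0.4, -0.3, -0.2]
opening: 0.999
grasp_force: 0.0
green [ 23.1 197.5] 488.5 ((23.418087005615234, 197.3037567138672), (37.97340393066406, 17.58460807800293), 83.2901611328125)
red [280.  220.2] 1390.0 ((279.7835693359375, 221.2734832763672), (54.8003044128418, 29.253860473632812), 79.99201965332031)
time_s: 8.3
position: [0.4698, 0.1571, 0.2161]
tcp_rot: [[-0.993, -0.116, -0.002], [-0.116, 0.993, -0.001], [0.002, -0.0, -1.0]]
force: [-0.0, -0.5, 0.0]
opening: 1.001
grasp_force: 0.0
red [253.2 217.7] 1619.5 ((253.79200744628906, 218.50167846679688), (58.3309211730957, 31.205001831054688), 78.2317123413086)
```

View pics/w67.png

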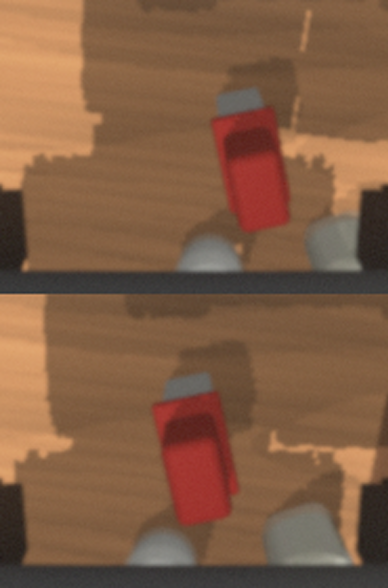

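```bash
python3 - <<'E'
from h import *
import pickle
cs=[pickle.load(open(n+".pkl","rb")) for n in("w6","w7")]
for c in cs:
    q,m=blobs(c,"red");h=cv2.cvtColor(c["color"],cv2.COLOR_RGB2HSV)
    e=cv2.approxPolyDP(cv2.convexHull(q[0]),2,True)[:,0];print(e.tolist())
    x,y,w,hh=cv2.boundingRect(q[0])
    for r in range(y,y+hh,4): print(r,[int(a) for a in h[r,x-2:x+w+2,2]])
    P=plane(c,e,.118)[:,:2];print(P.round(4).tolist())
E
```

```text
[[288, 192], [296, 230], [296, 244], [277, 249], [269, 236], [261, 199]]
192 [130, 130, 129, 125, 120, 109, 105, 103, 104, 103, 103, 104, 105, 104, 104, 105, 103, 102, 104, 102, 105, 104, 113, 116, 121, 125, 124, 122, 120, 121, 116, 108, 106, 101, 104, 101, 100, 103, 100, 107]
196 [126, 121, 118, 123, 123, 125, 128, 135, 136, 141, 143, 144, 144, 143, 140, 131, 126, 127, 128, 127, 127, 127, 127, 127, 129, 128, 127, 127, 129, 128, 126, 119, 108, 103, 102, 102, 104, 103, 105, 123]
200 [122, 127, 139, 154, 161, 161, 161, 163, 163, 159, 153, 145, 139, 130, 127, 127, 127, 126, 124, 121, 121, 118, 117, 115, 112, 110, 112, 115, 120, 123, 129, 124, 119, 115, 119, 120, 119, 112, 114, 129]
204 [132, 132, 132, 142, 156, 161, 160, 152, 138, 117, 107, 97, 94, 96, 92, 94, 92, 93, 93, 94, 94, 95, 95, 96, 93, 96, 96, 95, 94, 100, 111, 121, 125, 137, 157, 171, 175, 175, 174, 174]
208 [130, 132, 133, 135, 145, 155, 149, 126, 104, 95, 92, 94, 94, 94, 95, 96, 95, 93, 96, 94, 95, 92, 93, 95, 96, 95, 98, 96, 91, 95, 97, 105, 116, 123, 140, 172, 194, 203, 207, 208]
212 [133, 130, 132, 129, 136, 145, 152, 13
[... 5122 characters left out ...]
, 160, 159, 159, 160, 159, 157, 159, 156, 158, 158, 159, 160, 161, 160, 159, 160, 157, 158, 154, 147, 140, 131, 121, 120, 130, 134, 133, 131]
243 [136, 135, 134, 130, 129, 122, 117, 111, 111, 108, 111, 113, 120, 135, 147, 152, 158, 159, 159, 159, 158, 161, 159, 157, 158, 158, 158, 158, 158, 159, 158, 156, 155, 157, 156, 153, 144, 137, 129, 129, 130, 128, 125, 125]
247 [111, 108, 107, 106, 106, 107, 107, 105, 104, 104, 100, 104, 107, 118, 134, 146, 153, 156, 158, 155, 157, 154, 154, 152, 148, 147, 145, 144, 141, 137, 138, 136, 139, 138, 135, 134, 136, 135, 135, 135, 135, 137, 134, 136]
[[0.4617, 0.1658], [0.5015, 0.1796], [0.5132, 0.1768], [0.5189, 0.1616], [0.5146, 0.1567], [0.4705, 0.1426]]
```

```bash
python3 - <<'E'
from h import *
import pickle
cs=[pickle.load(open(n+".pkl","rb")) for n in("w6","w7")]
for c in cs:
    q,m=blobs(c,"red");h=cv2.cvtColor(c["color"],cv2.COLOR_RGB2HSV)
    k=((m>0)&(h[...,2]>=142)).astype(np.uint8)*255
    k=cv2.morphologyEx(k,cv2.MORPH_OPEN,np.ones((6,6)))
    q=max(cv2.findContours(k,0,1)[0],key=cv2.contourArea)
    P=plane(c,q[:,0],.118)[:,:2]
    (cx,cy),(w,l),a=cv2.minAreaRect((P*1000).astype(np.float32)); print("rect",cx,cy,w,l,a)
    c["bx"]=cv2.minAreaRect(q); c["ce"]=c["bx"][0]; print(c["bx"])
    e=cv2.boxPoints(((cx,cy),(w,l),a));
    for i in range(2):
        v=e[i+1]-e[i];print(np.linalg.norm(v),np.degrees(np.arctan2(v[1],v[0]))%180)
print(tri([(c,c["ce"]) for c in cs]))
E
```

```text
rect 501.4312744140625 163.86825561523438 33.62572479248047 20.10554313659668 18.472034454345703
((283.6509094238281, 232.47171020507812), (33.233367919921875, 21.74604606628418), 79.3803482055664)
20.105549 108.47211
33.625698 18.472029
rect 501.2985534667969 163.83114624023438 33.7566032409668 20.08919906616211 18.011518478393555
((253.7307586669922, 230.6538543701172), (36.47760009765625, 23.533939361572266), 78.69007110595703)
20.089186 108.01149
33.756584 18.011505
(array([0.50096146, 0.1636441 , 0.11846144]), np.float64(3.438294043787848e-05))
```

Both views agree to under a millimetre. The handle top is at (0.501, 0.164, 0.118) with a yaw of about 18°, so I go and grasp it.

```bash
python3 steer.py '-.032 .003 0 0 0 -8 1;-.032 .003 .02 0 0 -11.5 1;-.032 .003 .06 0 0 -11.5 1;-.032 .003 .1 0 0 -11.5 1;-.032 .003 .125 0 0 -11.5 .8;-.032 .003 .133 0 0 -11.5 .6;-.032 .003 .133 0 0 -11.5 .6;-.032 .003 .133 0 0 -11.5 .4;-.032 .003 .133 0 0 -11.5 0.2;-.032 .003 .133 0 0 -11.5 0;-.032 .003 .133 0 0 -11.5 0;-.032 .003 .133 0 0 -11.5 0;-.032 .003 .133 0 0 -11.5 0;-.032 .003 .133 0 0 -11.5 0'
```

```text
time_s: 9.75
position: [0.5016, 0.1649, 0.0838]
tcp_rot: [[-0.95, -0.312, 0.0], [-0.312, 0.95, 0.0], [-0.0, -0.0, -1.0]]
force: [-0.5, -0.6, 2.1]
opening: 0.274
grasp_force: 29.7
```

```bash
python3 steer.py '0 0 -.03 0 0 0 0;0 0 -.07 0 0 0 0;0 0 -.11 0 0 0 0;0 0 -.136 0 0 0 0;0 0 -.136 0 0 0 0;.01 -.03 -.136 0 0 3 0;.022 -.07 -.136 0 0 7 0;.034 -.105 -.136 0 0 11.4 0;.046 -.14 -.136 0 0 11.4 0;.057 -.175 -.136 0 0 11.4 0;.068 -.21 -.136 0 0 11.4 0;.079 -.245 -.136 0 0 11.4 0;.09 -.28 -.136 0 0 11.4 0;.1 -.31 -.136 0 0 11.4 0;.103 -.3195 -.136 0 0 11.4 0;.103 -.3195 -.136 0 0 11.4 0;.103 -.3195 -.136 0 0 11.4 0'
python3 sv.py w8
python3 -c "
import cv2
b=cv2.imread('pics/w8.png')[100:300,140:380]
cv2.imwrite('pics/w8c.png',cv2.resize(b,None,fx=3,fy=3,interpolation=cv2.INTER_CUBIC) )"
```

```text
time_s: 11.45
position: [0.5023, -0.1695, 0.2185]
tcp_rot: [[-0.993, -0.118, -0.002], [-0.118, 0.993, 0.002], [0.002, 0.003, -1.0]]
force: [0.1, 0.2, -1.4]
opening: 0.277
grasp_force: 29.7
green [369.2 211.3] 81.5 ((368.6585388183594, 208.0731658935547), (9.497111320495605, 22.96976089477539), 6.340191841125488)
red [249.8 251.2] 1436.0 ((251.0, 247.5), (52.0, 41.0), 0.0)
red [248.5 206.5] 888.5 ((250.0, 213.0), (32.0, 54.0), 90.0)
red [252.3 304.2] 343.0 ((251.5, 304.5), (9.0, 49.0), 90.0)
```

View pics/w8c.png

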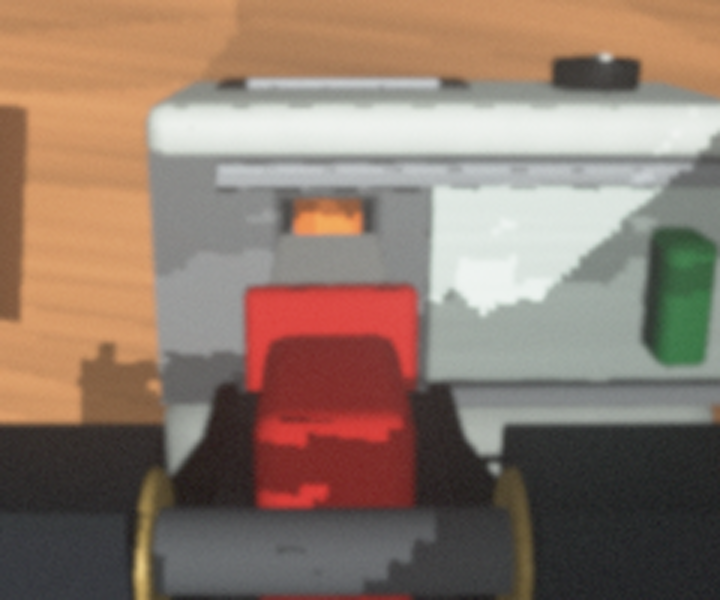

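```bash
python3 - <<'E'
from h import *
import pickle
yaw=np.radians(6.8);X=np.array([np.cos(yaw),np.sin(yaw)]);Y=np.array([-X[1],X[0]])
c=pickle.load(open("w8.pkl","rb"));s=bot.read_state();t=np.array(s["position"]);R=np.array(s["tcp_rot"])
print("tcp",t.round(4),t[:2]@X,t[:2]@Y,np.degrees(np.arctan2(-R[0,1],R[1,1])))
f=lambda u,v:(140+u/3-.33,100+v/3-.33)
zf=t[2]-.0675
P=plane(c,[f(328,236)],zf)[0,:2];print("foot ctr X",P@X+.021)
P=plane(c,[f(331,287)],zf+.056)[0,:2];print("collar lower edge ctr X",P@X+.026)
P=plane(c,[f(246,300),f(418,300)],zf+.059)[:,:2];print("collar Y",P@Y,(P@Y).mean())
P=plane(c,[f(284,215),f(374,215)],.111)[:,:2];print("slot Y",P@Y,(P@Y).mean())
P=plane(c,[f(328,199)],.111)[0,:2];print("slot front X",P@X, P@X+.024)
g=cv2.cvtColor(c["color"],cv2.COLOR_RGB2GRAY)
print(g[155:202,248:252].mean(1).round().tolist())
E
```

```text
tcp [ 0.5025 -0.1692  0.2188] 0.47890904707937165 -0.22751102463978948 6.818691629198367
foot ctr X 0.4778035145192352
collar lower edge ctr X 0.4789027700718216
collar Y [-0.24325984 -0.21191053] -0.2275851821834225
slot Y [-0.24102115 -0.2156831 ] -0.2283521253938387
slot front X 0.4559055763757646 0.47990557637576464
[168.0, 178.0, 182.0, 184.0, 184.0, 180.0, 168.0, 139.0, 124.0, 122.0, 118.0, 120.0, 128.0, 131.0, 133.0, 136.0, 151.0, 171.0, 180.0, 182.0, 182.0, 180.0, 173.0, 157.0, 145.0, 142.0, 142.0, 142.0, 142.0, 143.0, 142.0, 143.0, 142.0, 144.0, 142.0, 141.0, 143.0, 142.0, 136.0, 120.0, 104.0, 100.0, 108.0, 111.0, 115.0, 115.0, 116.0]
```

The picture shows the pusher held upright over the slot. Its foot edge is at about (249,178) and the orange in the slot at about (249,172). The two are aligned to about 1 mm, so I lower to just above the rim and check.

```bash
python3 steer.py '0 0 .015 0 0 0 0;0 0 .03 0 0 0 0;0 0 .036 0 0 0 0;0 0 .036 0 0 0 0;0 0 .036 0 0 0 0'; python3 - <<'E'
from h import *
yaw=np.radians(6.8);X=np.array([np.cos(yaw),np.sin(yaw)]);Y=np.array([-X[1],X[0]])
s=bot.read_state();t=np.array(s["position"]);print(t,t[:2]@X,t[:2]@Y,np.round(s["force"],2))
E
```

```text
time_s: 12.0
position: [0.5035, -0.1703, 0.1839]
tcp_rot: [[-0.993, -0.119, 0.0], [-0.119, 0.993, -0.0], [-0.0, -0.0, -1.0]]
force: [0.9, 0.1, -0.8]
opening: 0.273
grasp_force: 29.7
[ 0.50352123 -0.17032312  0.18387705] 0.47981228307807977 -0.22874389366518985 [ 0.91  0.06 -0.77]
```

```bash
python3 steer.py '0 0 .004 0 0 0 0;0 0 .008 0 0 0 0;0 0 .01 0 0 0 0;0 0 .01 0 0 0 0'; python3 steer.py '0 0 .002 0 0 0 0;0 0 .004 0 0 0 0;0 0 .005 0 0 0 0;0 0 .005 0 0 0 0'
```

```text
time_s: 12.4
position: [0.5033, -0.171, 0.1736]
tcp_rot: [[-0.993, -0.118, 0.0], [-0.118, 0.993, 0.0], [-0.0, 0.0, -1.0]]
force: [-0.3, 0.8, 0.6]
opening: 0.272
grasp_force: 29.7
time_s: 12.8
position: [0.506, -0.1717, 0.1718]
tcp_rot: [[-0.993, -0.118, 0.007], [-0.118, 0.993, -0.002], [-0.007, -0.003, -1.0]]
force: [1.3, 2.5, 14.3]
opening: 0.275
grasp_force: 30.0
```

```bash
python3 steer.py '0 0 -.004 0 0 0 0;-.003 .0005 -.004 0 0 0 0;-.003 .0005 -.004 0 0 0 0'; python3 steer.py '0 0 .002 0 0 0 0;0 0 .003 0 0 0 0;0 0 .004 0 0 0 0;0 0 .004 0 0 0 0'
```

```text
time_s: 13.1
position: [0.5061, -0.17, 0.1722]
tcp_rot: [[-0.993, -0.118, -0.0], [-0.118, 0.993, 0.0], [0.0, 0.0, -1.0]]
force: [0.7, -0.4, 1.1]
opening: 0.273
grasp_force: 30.0
time_s: 13.5
position: [0.5063, -0.1701, 0.1681]
tcp_rot: [[-0.993, -0.118, 0.0], [-0.118, 0.993, 0.0], [-0.0, 0.0, -1.0]]
force: [1.3, 0.7, -2.8]
opening: 0.275
grasp_force: 30.0
```

```bash
python3 steer.py '0 0 .003 0 0 0 0;0 0 .006 0 0 0 0;0 0 .01 0 0 0 0;0 0 .01 0 0 0 0'; python3 steer.py '0 0 .005 0 0 0 0;0 0 .01 0 0 0 0;0 0 .015 0 0 0 0;0 0 .018 0 0 0 0;0 0 .018 0 0 0 0'
```

```text
time_s: 13.9
position: [0.5062, -0.1701, 0.1579]
tcp_rot: [[-0.993, -0.118, 0.0], [-0.118, 0.993, 0.0], [-0.0, 0.0, -1.0]]
force: [3.0, 0.2, -2.8]
opening: 0.274
grasp_force: 30.0
time_s: 14.4
position: [0.5062, -0.17, 0.1399]
tcp_rot: [[-0.993, -0.118, -0.0], [-0.118, 0.993, 0.0], [0.0, 0.0, -1.0]]
force: [2.9, -0.5, -3.1]
opening: 0.274
grasp_force: 30.0
```

```bash
python3 steer.py '0 0 .004 0 0 0 0;0 0 .008 0 0 0 0;0 0 .012 0 0 0 0;0 0 .014 0 0 0 0;0 0 .014 0 0 0 0'; python3 steer.py '0 0 .002 0 0 0 0;0 0 .003 0 0 0 0;0 0 .003 0 0 0 0'; python3 steer.py '0 0 .001 0 0 0 0;0 0 .002 0 0 0 0;0 0 .002 0 0 0 0'
```

```text
time_s: 14.9
position: [0.5062, -0.1702, 0.1266]
tcp_rot: [[-0.993, -0.118, 0.0], [-0.118, 0.993, -0.0], [-0.0, -0.0, -1.0]]
force: [1.9, -0.9, 2.6]
opening: 0.274
grasp_force: 30.0
time_s: 15.2
position: [0.5063, -0.1702, 0.124]
tcp_rot: [[-0.993, -0.118, 0.0], [-0.118, 0.993, -0.0], [-0.0, -0.0, -1.0]]
force: [0.7, -0.4, 5.5]
opening: 0.272
grasp_force: 30.0
time_s: 15.5
position: [0.5063, -0.1702, 0.123]
tcp_rot: [[-0.993, -0.118, 0.001], [-0.118, 0.993, -0.001], [-0.001, -0.001, -1.0]]
force: [-1.0, 1.7, 12.1]
opening: 0.272
grasp_force: 30.0
```

```bash
python3 steer.py '0 0 .0015 0 0 0 0;0 0 .0015 0 0 0 0;0 0 .0015 0 0 0 0'; python3 sv.py w9; python3 -c "
import cv2
b=cv2.imread('pics/w9.png')[120:300,140:380]
cv2.imwrite('pics/w9c.png',cv2.resize(b,None,fx=3,fy=3,interpolation=cv2.INTER_CUBIC) )"
```

```text
time_s: 15.8
position: [0.5062, -0.1702, 0.1228]
tcp_rot: [[-0.993, -0.118, 0.001], [-0.118, 0.993, -0.001], [-0.001, -0.001, -1.0]]
force: [-3.5, 2.1, 21.5]
opening: 0.272
grasp_force: 30.0
green [436.3 245. ] 686.5 ((434.78070068359375, 242.4088592529297), (22.00771141052246, 47.031925201416016), 12.264774322509766)
red [248.6 249.8] 1563.0 ((250.39793395996094, 246.74534606933594), (51.0836181640625, 44.499507904052734), 2.6025619506835938)
red [250.1 206.5] 884.0 ((251.0, 212.5), (31.0, 54.0), 90.0)
red [256.4 303.8] 173.0 ((256.0, 304.0), (8.0, 32.0), 90.0)
```

View pics/w9c.png

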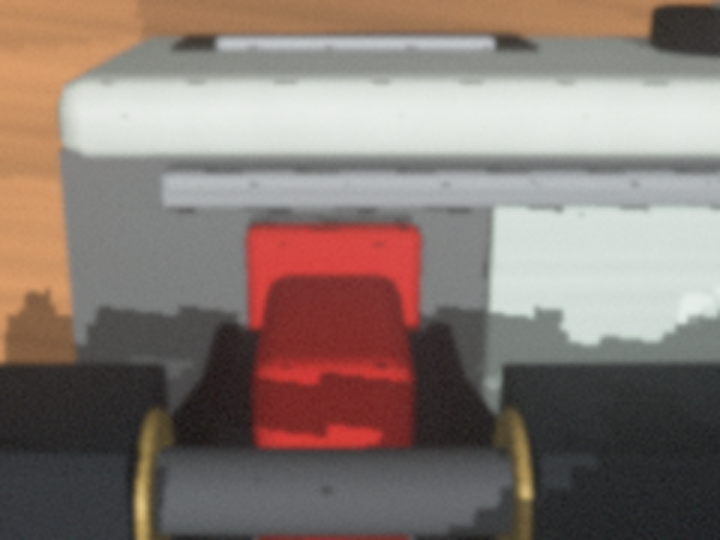

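The collar sits flush on the rim at about (251,196–230), the same place in the hand as before, so nothing slipped. The contact is stiff at 21 N, so I hand in while still pressing.

```bash
python3 -c "
from rig import bot, optics
print(bot.hand_in())"
```

```text
the job is handed in; nothing more can be done
None
```

The job is handed in at about 16 s: the shutter was pulled open to its stop, and the pusher is held upright in the slot with its collar on the rim at about 21 N. The first try caught the slot's edge at about 14 N and needed a 3 mm shift.

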